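# Clear the slideway and latch the hub bolt carrier at the inspection station

## Task

Somebody has left the cream ceramic puck standing on the inspection slideway: take it off and stand it flat on its round cork pad. Then slide the carrier with the hub bolt along the slideway towards the end stop, letting the carrier's own front edge raise the yellow drop catch, until the catch has fallen fully down behind the carrier and holds it at the station. Keep the gripper off the catch and leave the other things on the table where they are.

Things in the scene. Friction and masses are not known exactly. Their poses are not given: they have to be found in the camera images.
- slideway: Fixed steel slideway plate 430 x 160 x 12 mm (bed 12 mm above the table). Origin on the table, on the lane's centre line; +x is the direction of travel towards the end stop, z up. The plate spans x -225 to +205 mm. Guide strips along both edges rise 6 mm above the bed, inner faces at y = -65 and +65 mm.
- end_stop (a point): Middle of the end stop's face, on the centre line at slideway x = +190 mm, 29 mm above the table. The dark steel stop block is 104 mm wide, its top 46 mm above the table.
- catch (a joint): Hinge of the yellow gravity catch, rad: 0 = hanging fully down on its stop, grows as the nose is lifted (1.0 at most), about 0.32 with the nose riding on the carrier's deck. No spring: it falls by its weight. A part sliding towards the end stop lifts it with under 3 N; nothing gets back past it once it is down.
- catch_nose (a point): Centre of the catch's rounded nose (radius 5 mm, 14 mm wide). Hanging down: slideway x +61, y +53 mm, 20 mm above the table. The arm slants up 45 degrees from it, against the travel, to its hinge at x +15, y +53 mm, 66 mm above the table; the grey hinge bracket stands at x -2 to +32, y +68 to +80 mm, 80 mm high.
- carrier: Loose bolt carrier, about 0.8 kg, lying on the bed with 2 mm play to each guide: aluminium deck 110 (x) x 126 x 20 mm with a bronze hub bolt clamped in two V-blocks, 72 mm high over all. Origin: centre of the deck's underside, x towards the end stop. The catch drops behind it when the origin is at about slideway x +128 mm; it meets the end stop at +135 mm.
- carrier_back (a point): Where to push: centre of the rear face of the carrier's dark steel backplate, on its centre line, 41 mm above the bed. The backplate is 60 mm wide, flush with the deck's rear edge (55 mm behind the carrier's origin), its top 62 mm above the bed.
- puck_center (a point): Centre of the cream ceramic puck, a solid cylinder 50 mm in diameter and 36 mm high, 0.24 kg, standing on the slideway's bed between the carrier and the catch; the point is half-way up (18 mm above its underside).
- pad: Round cork pad, fixed, 110 mm in diameter, 5 mm thick; origin at its centre on the table.
- tray: Fixed steel tray 110 x 110 mm, rim 22 mm high, with a bronze nut in it; not part of the job. Pad and tray may change sides.
- nut: Loose bronze hexagon nut, 36 mm across flats, in the tray; leave alone.
- spare_bolt: Loose bronze bolt standing on its head, 100 mm high, to the right of the slideway; leave alone.
- tab_washer: Loose steel tab washer, 48 mm disc with a tab, beyond the slideway; leave alone.
- ring_gauge: Loose dark steel ring gauge, 60 mm across, 16 mm high, to the left of the slideway; leave alone.
Not all that is in view belongs to the job. What is meant by the carrier is not orange, pink or purple, and is the smaller of those in its own colour.

How it is judged:
By the outcome, as a careful person would: the job done as asked, in the order asked, and still so for the second after the job is handed in, with the robot touching nothing.
It also fails if it takes over 61 s, if anything falls off the work surface, if the arm or the gripper's body presses on something with over 40 N, if the wrist force passes 120 N, or if a joint passes its speed limit or range.

## Robot

A 7-joint arm with a two-finger parallel gripper is mounted at the origin on the work surface. World frame = base frame: x ahead of the robot, y to its left, z up, the work surface at z = 0. Lengths are in m, angles in rad, forces in N, time in s.
With the tool pointing down it reaches from about 0.4 to 0.85 m from the base axis. Payload 4.5 kg.
Tool frame: the origin (TCP) lies on the centre line of the jaws, within the pads' length; the fingertips stand 25 mm ahead of it and the grasp point (between the pads) lies 6 mm ahead of it; z points along the fingers, y is the direction in which the jaws open and shut (so a half turn about z gives the same grasp; the last joint's range is limited). The gripper opens to 88 mm and grips with 3 to 60 N. Pads are 18 mm wide; open, the fingers measure 123 mm over their backs; the gripper's body (75 mm by 187 mm) begins 45 mm behind the grasp point.
Start: joints at [1.38, 0.689, -0.195, 1.565, 0.157, 0.902, -0.215], TCP at [0.139, -0.609, 0.264] pointing down, gripper open.
Joint ranges: [-3.01, 3.01], [-0.46, 2.08], [-1.47, 1.51], [0.13, 2.56], [-1, 4.14], [0.04, 2.09], [-2.66, 2.66]. Speed limits (rad/s): [2.57, 2.57, 3.14, 3.14, 3.14, 3.14, 3.14].

## Interface

Orientations are given as a unit quaternion [x, y, z, w].
In Python, from plant import r, eyes gives the robot as it stands.
- The arm moves only by the tool servo_tool, never from a script. Its argument "deltas" is a list of rows, each an object of numbers: "dx", "dy", "dz": the shift along the tool's x, y, z in units of 60 mm (1.0 is 60 mm); "ax", "ay", "az": the turn, a rotation vector about the tool's x, y, z in units of 6 degrees (1.0 is 6 degrees); "hand": the finger opening in mm, from 0 to 88.1. A call has 1 to 10 rows; each row is the pose to reach, as a shift and turn from the pose commanded when the call began, along the tool's axes at that moment; what a row does not reach only later rows make up. A row lasts 1/8 s, in which the tool goes at most 62.5 mm and 10.7 degrees, less where a joint would pass 70% of its speed; a pose out of reach is approached as far as the arm can. A call with a gripper value outside its range is refused whole. The fingers move at their own pace and stop on an object; "newtons" is the grip in N (left out, the last holds). Time passes only in rows, so rows that repeat a pose let the fingers close. It gives the time, the measured TCP pose, the force and the opening at its end, in the units of the state.
- r.get_state(): the state, without advancing time (a new reading comes with each control period).
- eyes.snapshot(name): name is "scene" or "top" or "wrist"; returns (picture, depth): 384x512x3 uint8, red, green, blue; 384x512 float32, m along the optical axis (not along the pixel's ray), 0 where there is no reading.
- eyes.camera_model(name): a dict with "fx", "fy", "cx", "cy" (pixels), "pose" (4x4, takes a point from camera to world coordinates). Camera axes: x right, y up, looking along -z (the intrinsics and any distortion apply to the point x, -y, -z); pixel columns grow to the right and rows downward; lengths in m; the calibration is good to about 2 mm. A picture is of the moment at which its call begins: read the wrist's pose just before it. camera_model takes no time and is no camera call; for the wrist camera it gives the pose at the moment of the call.
- r.finish_job(): hands the job in, once; it reports no verdict.
The state is a dict: "clock": time; "q": joint angles; "qd": joint speeds; "joint_torque": joint torques, N m; "tool_pos": TCP position; "eef_rot": TCP orientation; "contact_force": force on the tool from outside, world axes, zero at the start; "moment": the same for the moment, N m; "opening": opening from 0.0 (shut) to 1.0 (fully open).
Only numpy, scipy, OpenCV 4.12 (cv2) and the standard library are available. Lean on these libraries where they do the work, as an engineer would, in place of code of your own. Each camera call takes 0.05 s, during which the arm holds its last target.

## Working session

There is one attempt and no reset: what is moved stays moved. The work goes in short steps, Python scripts to look and compute and a tool call to move; the robot and the scene stay as the last step left them, time stands still between calls to the robot, and variables do not carry over. Pictures are saved under pics/ and viewed, and the job is handed in when it is done.

Besides the shell and the picture viewer there is one more tool, called after "Request:" as name(argument=value, ...) on one line, values as JSON. servo_tool: Moves the arm, as the interface text tells. Its arguments: {"type":"object","properties":{"deltas":{"type":"array","items":{"type":"object","properties":{"dx":{"type":"number"},"dy":{"type":"number"},"dz":{"type":"number"},"ax":{"type":"number"},"ay":{"type":"number"},"az":{"type":"number"},"hand":{"type":"number"}}}},"newtons":{"type":"number"}},"required":["deltas"]}

```bash
ls; mkdir -p pics
python3 - <<'E'
from plant import r, eyes
import cv2, numpy as np
for n in ["scene","top"]:
    p,d=eyes.snapshot(n); cv2.imwrite(f"pics/{n}0.png",p[:,:,::-1]); np.save(f"{n}0.npy",d)
    cm=eyes.camera_model(n); print(n,{k:np.round(v,3).tolist() if k!='x' else v for k,v in cm.items()})
s=r.get_state(); print(s)
E
```

```text
pics
scene {'fx': 432.326, 'fy': 432.326, 'cx': 254.564, 'cy': 187.899, 'pose': [[0.702, -0.453, 0.549, 1.264], [0.712, 0.456, -0.535, -0.675], [-0.008, 0.766, 0.642, 0.904], [0.0, 0.0, 0.0, 1.0]]}
top {'fx': 371.154, 'fy': 371.154, 'cx': 255.806, 'cy': 191.706, 'pose': [[0.022, 0.982, -0.189, 0.306], [-1.0, 0.025, 0.01, 0.008], [0.015, 0.189, 0.982, 1.224], [0.0, 0.0, 0.0, 1.0]]}
{'clock': 0.1, 'q': array([ 1.37980125,  0.689894  , -0.19448574,  1.56620181,  0.15729361,
        0.90251813, -0.21513582]), 'qd': array([ 7.10735361e-05, -1.49233835e-03,  1.60105998e-03, -2.16173845e-03,
       -1.07704488e-03,  1.47912495e-03,  6.43955591e-04]), 'joint_torque': array([-3.52012801e-03, -5.28507614e+01, -1.27139322e+00, -1.53838491e+01,
       -5.25350275e-02,  2.04757802e-03,  5.75971058e-05]), 'tool_pos': array([ 0.13914564, -0.60878708,  0.26300333]), 'eef_rot': array([ 9.93689414e-01,  1.12163636e-01, -1.59733515e-04, -8.01132355e-04]), 'contact_force': array([ 0.03231731,  0.34607649, -0.1800427 ]), 'moment': array([0.00975172, 0.01606526, 0.06727625]), 'opening': 0.9990417524881724}
```

View pics/scene0.png

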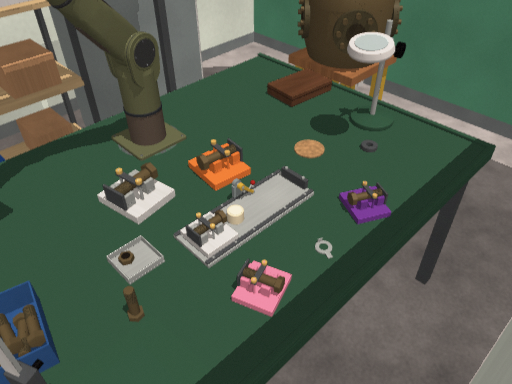

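View pics/top0.png

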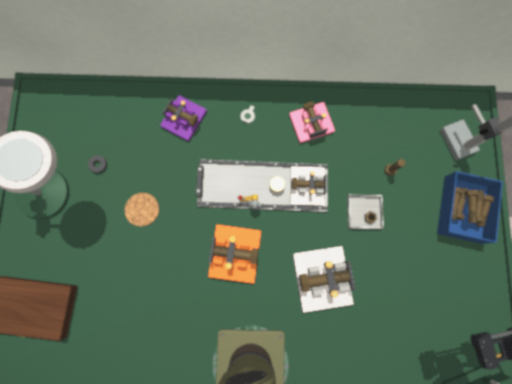

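```bash
cat > h.py <<'E'
import numpy as np, cv2
def world(cm,u,v,d):
    P=np.stack([(u-cm['cx'])/cm['fx']*d,-(v-cm['cy'])/cm['fy']*d,-d,np.ones_like(d)],-1)
    return (P@np.array(cm['pose']).T)[...,:3]
def cloud(cm,d):
    v,u=np.mgrid[:d.shape[0],:d.shape[1]].astype(float); return world(cm,u,v,d.astype(float))
def ray(cm,u,v,z):
    T=np.array(cm['pose']); dr=T[:3,:3]@np.array([(u-cm['cx'])/cm['fx'],-(v-cm['cy'])/cm['fy'],-1]); o=T[:3,3]
    return o+dr*(z-o[2])/dr[2]
def proj(cm,P):
    T=np.array(cm['pose']); p=T[:3,:3].T@(np.array(P)-T[:3,3]); return cm['cx']-cm['fx']*p[0]/p[2], cm['cy']+cm['fy']*p[1]/p[2]
E
python3 - <<'E'
from plant import r, eyes
from h import *
t=cv2.imread('pics/top0.png'); s=cv2.imread('pics/scene0.png')
cv2.imwrite('pics/crop_top.png',cv2.resize(t[140:230,120:390],None,fx=2.9,fy=2.9,interpolation=cv2.INTER_CUBIC))
cv2.imwrite('pics/crop_scene.png',cv2.resize(s[150:270,160:330],None,fx=4.5,fy=4.5,interpolation=cv2.INTER_CUBIC))
for n in ['scene','top']:
    cm=eyes.camera_model(n); d=np.load(n+'0.npy'); im=cv2.imread(f'pics/{n}0.png')[:,:,::-1]
    W=cloud(cm,d); hsv=cv2.cvtColor(im.copy(),cv2.COLOR_RGB2HSV)
    pts={'scene':[(235,211),(235,218),(310,149),(208,235),(180,236),(290,200),(300,180),(250,180)],'top':[(277,184),(141,209),(240,180),(201,184),(325,185),(310,172)]}[n]
    for u,v in pts: print(n,(u,v),im[v,u],hsv[v,u],W[v,u].round(3))
E
```

```text
scene (235, 211) [247 240 219] [ 23  29 247] [ 0.566 -0.076  0.049]
scene (235, 218) [191 173 142] [ 19  65 191] [ 0.58  -0.089  0.039]
scene (310, 149) [178 132  87] [ 15 130 178] [0.483 0.367 0.007]
scene (208, 235) [142 136 132] [ 12  18 142] [ 0.574 -0.185  0.035]
scene (180, 236) [177 176 168] [ 27  13 177] [ 0.505 -0.233  0.016]
scene (290, 200) [178 177 168] [ 27  14 178] [0.623 0.102 0.015]
scene (300, 180) [47 48 47] [60  5 48] [0.602 0.171 0.043]
scene (250, 180) [56 75 55] [59 68 75] [0.454 0.093 0.004]
top (277, 184) [246 247 242] [ 36   5 247] [ 0.558 -0.072  0.053]
top (141, 209) [213 160 110] [ 15 123 213] [0.472 0.372 0.008]
top (240, 180) [226 225 219] [ 26   8 226] [0.578 0.049 0.011]
top (201, 184) [91 90 89] [15  6 91] [0.554 0.174 0.042]
top (325, 185) [109 109 104] [ 30  12 109] [ 0.555 -0.223  0.074]
top (310, 172) [235 222 192] [ 21  47 235] [ 0.593 -0.174  0.085]
```

View pics/crop_top.png

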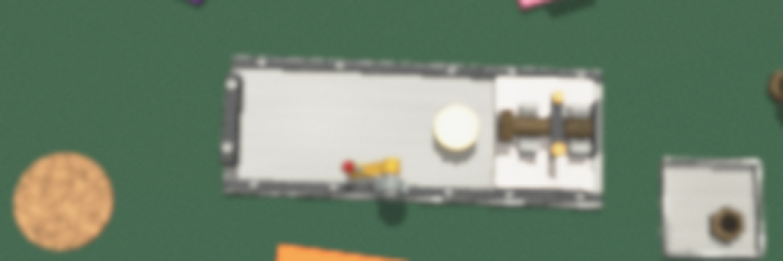

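View pics/crop_scene.png

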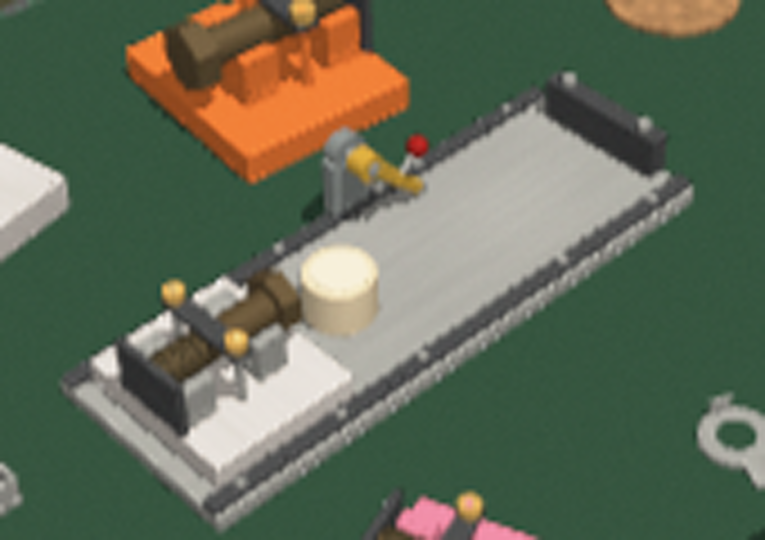

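The carrier could be the white one on the slideway at top (309,185), the large white one at (323,280), or the orange (235,253), pink (313,122) or purple (183,118) ones. The white one on the slideway fits: it is the smaller of the two whites, and the enlarged crop shows it lying between the guides. The puck is at top (277,184) and the cork pad at (141,209). Next I measure them by rays.

Run:
```python
from plant import r, eyes
from h import *
for n in ['scene','top']:
    cm=eyes.camera_model(n); d=np.load(n+'0.npy'); im=cv2.imread(f'pics/{n}0.png')
    hsv=cv2.cvtColor(im,cv2.COLOR_BGR2HSV); W=cloud(cm,d)
    H,S,V=[hsv[...,i].astype(int) for i in range(3)]
    # pad
    m=((H>8)&(H<22)&(S>70)&(V>110)&(abs(W[...,0]-.477)<.08)&(abs(W[...,1]-.37)<.08)).astype(np.uint8)
    c=max(cv2.findContours(m,0,1)[0],key=cv2.contourArea)
    P=np.array([ray(cm,*p[0],.005) for p in c]); (x,y),R=cv2.minEnclosingCircle((P[:,:2]*1000).astype(np.float32)); print(n,'pad',x,y,R)
    # puck top
    z=W[...,2]; near=(abs(W[...,0]-.56)<.045)&(abs(W[...,1]+.076)<.045)
    if n=='scene': m=near&(V>225)&(S>15)&(z>.035)
    else: m=near&(V>232)&(z>.035)
    m=m.astype(np.uint8)
    c=max(cv2.findContours(m,0,1)[0],key=cv2.contourArea)
    P=np.array([ray(cm,*p[0],.048) for p in c]); (x,y),R=cv2.minEnclosingCircle((P[:,:2]*1000).astype(np.float32)); print(n,'puck',x,y,R, P[:,:2].mean(0), cv2.boundingRect(c))
    # guides: dark, around slideway
    reg=(W[...,0]>.44)&(W[...,0]<.68)&(W[...,1]>-.27)&(W[...,1]<.22)
    print(n,'slide z',np.median(z[reg&(V>150)&(S<30)]))
    m=(reg&(S<60)&(V<150)&(z<.03)&(z>.005)).astype(np.uint8)
    vis=im.copy(); vis[m>0]=(0,0,255); cv2.imwrite(f'pics/m_{n}.png',cv2.resize(vis[140:270,150:350],None,fx=4,fy=4,interpolation=0))
```

```text
scene pad 474.7414245605469 372.9200134277344 57.92477798461914
scene puck 561.6382446289062 -72.56742095947266 24.08357048034668 [ 0.5622859  -0.07345735] (227, 205, 17, 11)
scene slide z 0.015535129458183916
top pad 473.02288818359375 371.4034423828125 56.09038543701172
top puck 562.749755859375 -71.7708740234375 24.149202346801758 [ 0.562143   -0.07170689] (270, 176, 15, 15)
top slide z 0.013799094600100092
```

View pics/m_top.png

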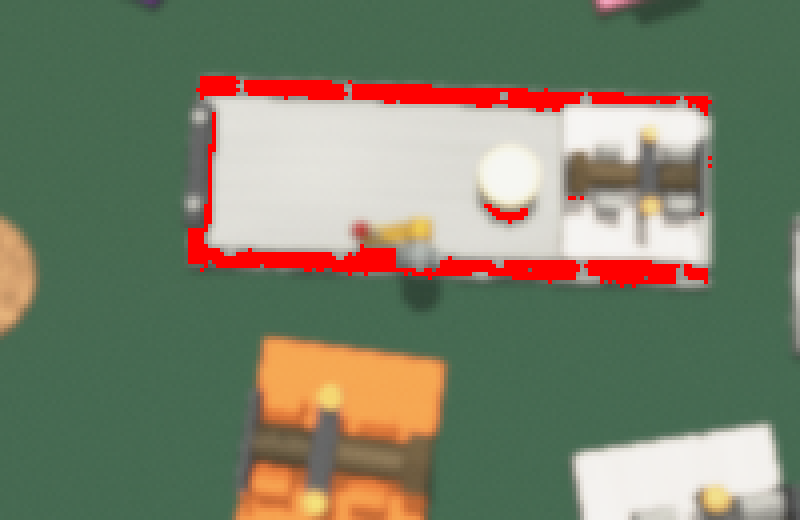

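Run:
```python
from plant import r, eyes
from h import *
for n in ['scene','top']:
    cm=eyes.camera_model(n); d=np.load(n+'0.npy'); im=cv2.imread(f'pics/{n}0.png')
    hsv=cv2.cvtColor(im,cv2.COLOR_BGR2HSV); W=cloud(cm,d)
    S,V=[hsv[...,i].astype(int) for i in (1,2)]; z=W[...,2]
    reg=(W[...,0]>.44)&(W[...,0]<.68)&(W[...,1]>-.28)&(W[...,1]<.22)
    m=(reg&(S<60)&(V<150)&(z<.035)&(z>.005)).astype(np.uint8)
    v,u=np.nonzero(m); P=np.array([ray(cm,a,b,.018)[:2] for a,b in zip(u,v)])
    rect=cv2.minAreaRect((P*1000).astype(np.float32)); print(n,rect)
    # two strip lines
    t=P[:,1]; 
    for nm,sel in [('hi',P[:,0]>.59),('lo',P[:,0]<.53)]:
        Q=P[sel&(P[:,1]<.15)]; l=cv2.fitLine((Q*1000).astype(np.float32),cv2.DIST_HUBER,0,.01,.01).ravel(); k=l[0]/l[1]
        print(n,nm,'x at y=0',l[2]-k*l[3],'slope dx/dy',k, Q[:,1].min(),Q[:,1].max())
    # carrier backplate & stop by depth height
    g=reg&(V<130)&(S<60)&(z>.055)&(W[...,1]<-.2); print('back',W[g].mean(0) if g.any() else None, W[g].min(0),W[g].max(0),g.sum())
    # white deck
    g=(reg&(V>190)&(S<25)&(W[...,1]<-.1)&(z>.02)&(z<.045)).astype(np.uint8)
    c=max(cv2.findContours(g,0,1)[0],key=cv2.contourArea); Q=np.array([ray(cm,*p[0],.032)[:2] for p in c]); print('deck',cv2.minAreaRect((Q*1000).astype(np.float32)))
    g=reg&(V<110)&(S<40)&(z>.03)&(W[...,1]>.13); print('stop',W[g].mean(0),W[g].min(0),W[g].max(0))
```

```text
scene ((566.6349487304688, -25.472991943359375), (450.932861328125, 182.17236328125), 89.31405639648438)
scene hi x at y=0 640.1533 slope dx/dy 0.025941543 -0.25192435398432295 0.14965817633419654
scene lo x at y=0 497.0871 slope dx/dy 0.0016623314 -0.24992200433450956 0.14934949908036887
back [ 0.567538   -0.22530363  0.06821527] [ 0.53345206 -0.23061279  0.05534447] [ 0.5945014  -0.20030091  0.07822658] 116
deck ((599.63232421875, -173.09925842285156), (54.11980438232422, 110.46687316894531), 0.01652994006872177)
stop [0.57420856 0.17513766 0.04289606] [0.51729202 0.16745414 0.03035322] [0.62272253 0.18883311 0.05417951]
top ((561.6459350585938, -24.830795288085938), (432.3079833984375, 164.06765747070312), 89.2060546875)
top hi x at y=0 636.15704 slope dx/dy 0.0051640295 -0.2420294425255444 0.1481953777663799
top lo x at y=0 490.83774 slope dx/dy 0.008874725 -0.23674683670680263 0.14815030885800448
back [ 0.5575034  -0.21878129  0.06878969] [ 0.532089   -0.22404677  0.05554063] [ 0.58332916 -0.20069507  0.07908878] 48
deck ((521.2108764648438, -170.3258819580078), (108.31853485107422, 47.88126754760742), 89.35199737548828)
stop [0.56168156 0.18027188 0.04475766] [0.51513564 0.17324645 0.03077273] [0.61726112 0.18917209 0.05345685]
```

```bash
cat >> h.py <<'E'
from scipy.spatial.transform import Rotation as R
def rel(s,pos,lane=None):
    # lane: tool x axis yaw in deg (tool pointing down); returns shift in 60mm units and rotvec in 6deg units
    q=R.from_quat(s['eef_rot']); d=q.inv().apply(np.array(pos)-s['tool_pos'])/.06
    out=[np.round(d,3).tolist()]
    if lane is not None:
        t=R.from_euler('z',lane,degrees=True)*R.from_euler('x',180,degrees=True)
        out.append(np.round(np.degrees((q.inv()*t).as_rotvec())/6,3).tolist())
    return out
E
python3 - <<'E'
from plant import r
from h import *
s=r.get_state(); print(rel(s,[.562,-.072,.20],89.4))
E
```

```text
[[8.865, -7.149, 1.06], [-0.014, -0.009, -12.753]]
```

Request:
servo_tool(deltas=[{"dx": 0.9,"dy": -0.7,"az": -1.3,"hand": 88},{"dx": 1.8,"dy": -1.4,"az": -2.6,"hand": 88},{"dx": 2.7,"dy": -2.2,"az": -3.9,"hand": 88},{"dx": 3.6,"dy": -2.9,"az": -5.2,"hand": 80},{"dx": 4.5,"dy": -3.6,"az": -6.5,"hand": 76},{"dx": 5.3,"dy": -4.3,"az": -7.7,"hand": 72},{"dx": 6.2,"dy": -5.0,"dz": 0.2,"az": -9,"hand": 72},{"dx": 7.1,"dy": -5.7,"dz": 0.5,"az": -10.2,"hand": 72},{"dx": 8.0,"dy": -6.4,"dz": 0.8,"az": -11.5,"hand": 72},{"dx": 8.86,"dy": -7.15,"dz": 1.06,"az": -12.75,"hand": 72}])

```text
schema error: expected keys dx, dy, dz, ax, ay, az, hand
```

Request:
servo_tool(deltas=[{"dx": 0.9,"dy": -0.7,"dz": 0,"ax": 0,"ay": 0,"az": -1.3,"hand": 88},{"dx": 1.8,"dy": -1.4,"dz": 0,"ax": 0,"ay": 0,"az": -2.6,"hand": 88},{"dx": 2.7,"dy": -2.2,"dz": 0,"ax": 0,"ay": 0,"az": -3.9,"hand": 88},{"dx": 3.6,"dy": -2.9,"dz": 0,"ax": 0,"ay": 0,"az": -5.2,"hand": 80},{"dx": 4.5,"dy": -3.6,"dz": 0,"ax": 0,"ay": 0,"az": -6.5,"hand": 76},{"dx": 5.3,"dy": -4.3,"dz": 0,"ax": 0,"ay": 0,"az": -7.7,"hand": 72},{"dx": 6.2,"dy": -5.0,"dz": 0.2,"ax": 0,"ay": 0,"az": -9,"hand": 72},{"dx": 7.1,"dy": -5.7,"dz": 0.5,"ax": 0,"ay": 0,"az": -10.2,"hand": 72},{"dx": 8.0,"dy": -6.4,"dz": 0.8,"ax": 0,"ay": 0,"az": -11.5,"hand": 72},{"dx": 8.86,"dy": -7.15,"dz": 1.06,"ax": 0,"ay": 0,"az": -12.75,"hand": 72}])

```text
clock: 1.35
tool_pos: [0.5244, -0.1215, 0.2142]
eef_rot: [0.71, 0.705, -0.0, 0.0]
contact_force: [1.4, -0.7, -1.1]
opening: 0.82
```

Request:
servo_tool(deltas=[{"dx": 0,"dy": 0,"dz": 0,"ax": 0,"ay": 0,"az": 0,"hand": 72},{"dx": 0,"dy": 0,"dz": 0,"ax": 0,"ay": 0,"az": 0,"hand": 72},{"dx": 0,"dy": 0,"dz": 0,"ax": 0,"ay": 0,"az": 0,"hand": 72}])

```text
clock: 1.72
tool_pos: [0.5225, -0.1248, 0.2149]
eef_rot: [0.712, 0.702, -0.001, 0.0]
contact_force: [-0.3, 0.5, -0.3]
opening: 0.817
```

Run:
```python
from plant import r, eyes
from h import *
s=r.get_state(); cm=eyes.camera_model('wrist'); p,d=eyes.snapshot('wrist'); cv2.imwrite('pics/w1.png',p[:,:,::-1]); np.save('w1.npy',d)
print(s['tool_pos'],s['eef_rot'],s['q'],s['opening'])
print(np.round(cm['pose'],3).tolist(),cm['fx'],cm['cx'],cm['cy'])
print(rel(s,[.562,-.072,.20],89.4))
hsv=cv2.cvtColor(p.copy(),cv2.COLOR_RGB2HSV); W=cloud(cm,d)
z=W[...,2]; m=((abs(W[...,0]-.562)<.05)&(abs(W[...,1]+.072)<.04)&(z>.04)&(z<.06)&(hsv[...,2]>150)&(hsv[...,0]>10)&(hsv[...,0]<35)).astype(np.uint8)
c=max(cv2.findContours(m,0,1)[0],key=cv2.contourArea); P=np.array([ray(cm,*q[0],.048)[:2] for q in c]); print(cv2.minEnclosingCircle((P*1000).astype(np.float32)),cv2.boundingRect(c))
```

```text
[ 0.52249887 -0.12477716  0.21494956] [ 7.12015997e-01  7.02162753e-01 -8.08758938e-04  1.82092186e-04] [ 0.43695588  0.67570143 -0.47816151  1.87246795  0.46220326  0.70560038
 -0.32399628] 0.8169436202850618
[[1.0, 0.013, 0.004, 0.522], [-0.013, 0.962, 0.273, -0.055], [-0.0, -0.273, 0.962, 0.336], [0.0, 0.0, 0.0, 1.0]] 326.07146593289286 257.7346983912911 188.0095199751584
[[0.889, 0.646, 0.247], [-0.008, 0.013, -0.033]]
((561.2933349609375, -73.62248229980469), 24.823379516601562) (276, 88, 57, 58)
```

View pics/w1.png

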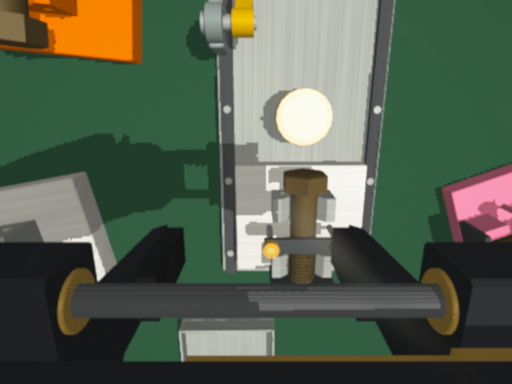

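Run:
```python
from plant import r, eyes
from h import *
s=r.get_state(); cm=eyes.camera_model('wrist'); 
for n,a,b in [('front of deck L',(237,165),.032),('deck R front',(366,165),.032),('bed L top',(235,3),.012),('guide L screw',(227,109),.018),('guide R screw',(377,110),.018),('guideR2',(370,181),.018),('gL2',(228,181),.018),('gL3',(230,253),.018),('knob',(271,251),.084),('bolt head front',(305,171),.06),('bracket front',(212,22),.08)]:
    print(n,ray(cm,*a,b).round(4))
print(rel(s,[.5615,-.0735,.10],89.4))
```

```text
front of deck L [ 0.5018 -0.1182  0.032 ]
deck R front [ 0.6243 -0.1198  0.032 ]
bed L top [0.5031 0.0245 0.012 ]
guide L screw [ 0.493  -0.0669  0.018 ]
guide R screw [ 0.6354 -0.0697  0.018 ]
guideR2 [ 0.6343 -0.1393  0.018 ]
gL2 [ 0.4913 -0.1374  0.018 ]
gL3 [ 0.4904 -0.2174  0.018 ]
knob [ 0.5319 -0.1822  0.084 ]
bolt head front [ 0.5625 -0.1184  0.06  ]
bracket front [ 0.4904 -0.0041  0.08  ]
[[0.865, 0.637, 1.916], [-0.005, 0.012, -0.033]]
```

Request:
servo_tool(deltas=[{"dx": 0.45,"dy": 0.32,"dz": 0.4,"ax": 0,"ay": 0,"az": 0,"hand": 72},{"dx": 0.865,"dy": 0.637,"dz": 1.0,"ax": 0,"ay": 0,"az": 0,"hand": 72},{"dx": 0.865,"dy": 0.637,"dz": 1.6,"ax": 0,"ay": 0,"az": 0,"hand": 72},{"dx": 0.865,"dy": 0.637,"dz": 1.9,"ax": 0,"ay": 0,"az": 0,"hand": 72},{"dx": 0.865,"dy": 0.637,"dz": 1.9,"ax": 0,"ay": 0,"az": 0,"hand": 72},{"dx": 0.865,"dy": 0.637,"dz": 1.9,"ax": 0,"ay": 0,"az": 0,"hand": 72}])

```text
clock: 2.52
tool_pos: [0.5628, -0.0721, 0.1021]
eef_rot: [0.711, 0.703, 0.001, 0.001]
contact_force: [0.7, 0.2, -0.2]
opening: 0.821
```

Run:
```python
from plant import r, eyes
from h import *
s=r.get_state(); print(s['tool_pos'],s['eef_rot'],s['opening']); print(rel(s,[.5615,-.0735,.046],89.2))
```

```text
[ 0.56280556 -0.07213951  0.10207775] [7.11384752e-01 7.02802119e-01 5.40240563e-04 7.89700965e-04] 0.820810175397785
[[-0.023, -0.023, 0.935], [0.018, 0.003, 0.017]]
```

Request:
servo_tool(deltas=[{"dx": -0.02,"dy": -0.02,"dz": 0.35,"ax": 0,"ay": 0,"az": 0,"hand": 72},{"dx": -0.02,"dy": -0.02,"dz": 0.7,"ax": 0,"ay": 0,"az": 0,"hand": 72},{"dx": -0.02,"dy": -0.02,"dz": 0.935,"ax": 0,"ay": 0,"az": 0,"hand": 72},{"dx": -0.02,"dy": -0.02,"dz": 0.935,"ax": 0,"ay": 0,"az": 0,"hand": 72},{"dx": -0.02,"dy": -0.02,"dz": 0.935,"ax": 0,"ay": 0,"az": 0,"hand": 60},{"dx": -0.02,"dy": -0.02,"dz": 0.935,"ax": 0,"ay": 0,"az": 0,"hand": 45},{"dx": -0.02,"dy": -0.02,"dz": 0.935,"ax": 0,"ay": 0,"az": 0,"hand": 40},{"dx": -0.02,"dy": -0.02,"dz": 0.935,"ax": 0,"ay": 0,"az": 0,"hand": 40},{"dx": -0.02,"dy": -0.02,"dz": 0.935,"ax": 0,"ay": 0,"az": 0,"hand": 40},{"dx": -0.02,"dy": -0.02,"dz": 0.935,"ax": 0,"ay": 0,"az": 0,"hand": 40}], newtons=25)

```text
clock: 3.78
tool_pos: [0.5619, -0.0726, 0.0455]
eef_rot: [0.711, 0.703, 0.001, 0.001]
contact_force: [0.6, 0.1, 5.3]
opening: 0.557
```

Request:
servo_tool(deltas=[{"dx": 0,"dy": 0,"dz": -0.3,"ax": 0,"ay": 0,"az": 0,"hand": 40},{"dx": 0,"dy": 0,"dz": -0.8,"ax": 0,"ay": 0,"az": 0,"hand": 40},{"dx": 0,"dy": 0,"dz": -1.5,"ax": 0,"ay": 0,"az": 0,"hand": 40},{"dx": 0,"dy": 0,"dz": -2.2,"ax": 0,"ay": 0,"az": 0,"hand": 40},{"dx": 0,"dy": 0,"dz": -2.5,"ax": 0,"ay": 0,"az": 0,"hand": 40},{"dx": 0,"dy": 0,"dz": -2.5,"ax": 0,"ay": 0,"az": 0,"hand": 40}])

```text
clock: 4.53
tool_pos: [0.5611, -0.0727, 0.1964]
eef_rot: [0.711, 0.703, 0.001, 0.001]
contact_force: [-0.4, -0.0, -2.7]
opening: 0.562
```

Run:
```python
from plant import r, eyes
from h import *
s=r.get_state(); print(s['tool_pos'],s['eef_rot'],s['opening'],s['contact_force'],s['q'])
print(rel(s,[.474,.372,.13],89.2),rel(s,[.474,.372,.13],130))
p,d=eyes.snapshot('scene'); cv2.imwrite('pics/s2.png',cv2.resize(p[120:290,130:350,::-1],None,fx=3.5,fy=3.5))
```

```text
[ 0.56114188 -0.07274863  0.19640862] [7.10996456e-01 7.03194808e-01 6.06753460e-04 8.56110513e-04] 0.5617094027652952 [-3.87418149e-01 -4.37774037e-04 -2.74401538e+00] [ 0.31889252  0.73225365 -0.46345914  1.80650419  0.47515689  0.7131476
 -0.41840882]
[[7.396, -1.536, 1.101], [0.02, 0.003, 0.028]] [[7.396, -1.536, 1.101], [0.018, 0.01, -6.772]]
```

View pics/s2.png

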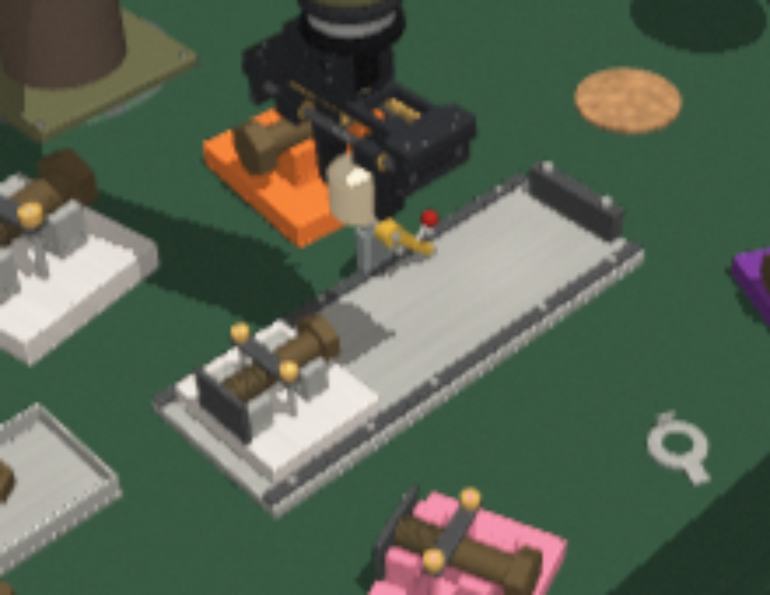

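Request:
servo_tool(deltas=[{"dx": 0.5,"dy": -0.1,"dz": 0,"ax": 0,"ay": 0,"az": -0.3,"hand": 40},{"dx": 1.3,"dy": -0.27,"dz": 0,"ax": 0,"ay": 0,"az": -0.8,"hand": 40},{"dx": 2.1,"dy": -0.43,"dz": 0,"ax": 0,"ay": 0,"az": -1.3,"hand": 40},{"dx": 2.9,"dy": -0.6,"dz": 0,"ax": 0,"ay": 0,"az": -1.8,"hand": 40},{"dx": 3.7,"dy": -0.77,"dz": 0,"ax": 0,"ay": 0,"az": -2.3,"hand": 40},{"dx": 4.5,"dy": -0.93,"dz": 0,"ax": 0,"ay": 0,"az": -2.8,"hand": 40},{"dx": 5.3,"dy": -1.1,"dz": 0,"ax": 0,"ay": 0,"az": -3.3,"hand": 40},{"dx": 6.1,"dy": -1.27,"dz": 0,"ax": 0,"ay": 0,"az": -3.7,"hand": 40},{"dx": 6.8,"dy": -1.41,"dz": 0.1,"ax": 0,"ay": 0,"az": -4,"hand": 40},{"dx": 7.3,"dy": -1.5,"dz": 0.3,"ax": 0,"ay": 0,"az": -4,"hand": 40}])

```text
clock: 5.82
tool_pos: [0.4741, 0.3683, 0.1754]
eef_rot: [0.548, 0.836, -0.001, -0.001]
contact_force: [0.2, -0.5, -2.2]
opening: 0.561
```

Request:
servo_tool(deltas=[{"dx": 0,"dy": 0,"dz": 0,"ax": 0,"ay": 0,"az": 0,"hand": 40},{"dx": 0,"dy": 0,"dz": 0,"ax": 0,"ay": 0,"az": 0,"hand": 40}])

```text
clock: 6.08
tool_pos: [0.4755, 0.3647, 0.1755]
eef_rot: [0.549, 0.836, -0.002, 0.0]
contact_force: [1.4, -0.7, -3.0]
opening: 0.557
```

Run:
```python
from plant import r, eyes
from h import *
s=r.get_state(); print(s['clock'],s['tool_pos'],s['eef_rot'],s['opening'],s['contact_force'],s['q'])
yaw=np.degrees(2*np.arctan2(s['eef_rot'][1],s['eef_rot'][0]));print(yaw)
print(rel(s,[.474,.372,.06],yaw))
p,d=eyes.snapshot('wrist'); cv2.imwrite('pics/w3.png',p[:,:,::-1])
```

```text
6.075 [0.47549116 0.36474721 0.17554504] [ 5.49297672e-01  8.35624814e-01 -1.78267397e-03  2.46387120e-04] 0.5566203483285793 [ 1.38222426 -0.73295841 -3.0026133 ] [-0.45585614  0.80654247 -0.49325354  1.71364889  0.52143218  0.75914754
 -0.8003402 ]
113.36219072375924
[[0.125, 0.03, 1.925], [-0.026, 0.023, -0.0]]
```

View pics/w3.png

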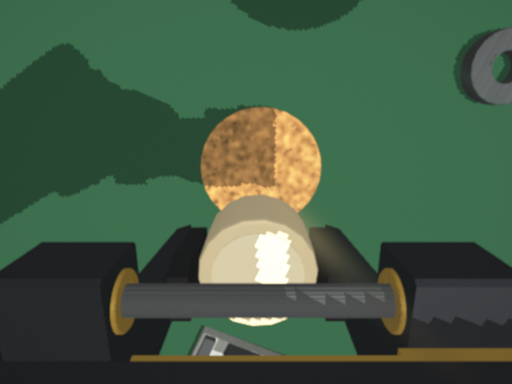

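Request:
servo_tool(deltas=[{"dx": 0.06,"dy": 0.015,"dz": 0.5,"ax": 0,"ay": 0,"az": 0,"hand": 40},{"dx": 0.125,"dy": 0.03,"dz": 1.1,"ax": 0,"ay": 0,"az": 0,"hand": 40},{"dx": 0.125,"dy": 0.03,"dz": 1.7,"ax": 0,"ay": 0,"az": 0,"hand": 40},{"dx": 0.125,"dy": 0.03,"dz": 2.0,"ax": 0,"ay": 0,"az": 0,"hand": 40},{"dx": 0.125,"dy": 0.03,"dz": 2.15,"ax": 0,"ay": 0,"az": 0,"hand": 40},{"dx": 0.125,"dy": 0.03,"dz": 2.22,"ax": 0,"ay": 0,"az": 0,"hand": 40},{"dx": 0.125,"dy": 0.03,"dz": 2.26,"ax": 0,"ay": 0,"az": 0,"hand": 40},{"dx": 0.125,"dy": 0.03,"dz": 2.26,"ax": 0,"ay": 0,"az": 0,"hand": 40}])

```text
clock: 7.12
tool_pos: [0.4748, 0.3742, 0.0418]
eef_rot: [0.549, 0.836, 0.0, 0.0]
contact_force: [-0.2, 0.7, -1.8]
opening: 0.561
```

Request:
servo_tool(deltas=[{"dx": 0,"dy": 0,"dz": 0.02,"ax": 0,"ay": 0,"az": 0,"hand": 40},{"dx": 0,"dy": 0,"dz": 0.035,"ax": 0,"ay": 0,"az": 0,"hand": 40},{"dx": 0,"dy": 0,"dz": 0.035,"ax": 0,"ay": 0,"az": 0,"hand": 40}])

```text
clock: 7.5
tool_pos: [0.4744, 0.374, 0.0391]
eef_rot: [0.549, 0.836, -0.0, 0.0]
contact_force: [-0.1, 0.2, -1.9]
opening: 0.553
```

Request:
servo_tool(deltas=[{"dx": 0,"dy": 0,"dz": 0.02,"ax": 0,"ay": 0,"az": 0,"hand": 40},{"dx": 0,"dy": 0,"dz": 0.02,"ax": 0,"ay": 0,"az": 0,"hand": 40}])

```text
clock: 7.75
tool_pos: [0.4745, 0.374, 0.0385]
eef_rot: [0.549, 0.836, 0.0, 0.0]
contact_force: [-0.7, -1.5, 4.4]
opening: 0.559
```

Force has turned upward, so the puck is seated. I release slowly, then lift.

Request:
servo_tool(deltas=[{"dx": 0,"dy": 0,"dz": 0,"ax": 0,"ay": 0,"az": 0,"hand": 53},{"dx": 0,"dy": 0,"dz": 0,"ax": 0,"ay": 0,"az": 0,"hand": 62},{"dx": 0,"dy": 0,"dz": 0,"ax": 0,"ay": 0,"az": 0,"hand": 72},{"dx": 0,"dy": 0,"dz": 0,"ax": 0,"ay": 0,"az": 0,"hand": 72},{"dx": 0,"dy": 0,"dz": -0.4,"ax": 0,"ay": 0,"az": 0,"hand": 72},{"dx": 0,"dy": 0,"dz": -1.0,"ax": 0,"ay": 0,"az": 0,"hand": 72},{"dx": 0,"dy": 0,"dz": -1.8,"ax": 0,"ay": 0,"az": 0,"hand": 72},{"dx": 0,"dy": 0,"dz": -2.5,"ax": 0,"ay": 0,"az": 0,"hand": 72},{"dx": 0,"dy": 0,"dz": -2.8,"ax": 0,"ay": 0,"az": 0,"hand": 40},{"dx": 0,"dy": 0,"dz": -2.8,"ax": 0,"ay": 0,"az": 0,"hand": 0}])

```text
clock: 9.0
tool_pos: [0.4748, 0.3742, 0.2064]
eef_rot: [0.549, 0.836, 0.001, 0.0]
contact_force: [-0.0, 0.3, -0.4]
opening: 0.614
```

Run:
```python
from plant import r, eyes
from h import *
s=r.get_state(); print(s['clock'],s['tool_pos'],s['opening'],s['q'])
cm=eyes.camera_model('wrist'); p,d=eyes.snapshot('wrist'); cv2.imwrite('pics/w4.png',p[:,:,::-1])
p,d=eyes.snapshot('scene'); cv2.imwrite('pics/s4.png',cv2.resize(p[100:290,130:400,::-1],None,fx=2.8,fy=2.8))
for yaw in (0,180): print(yaw,rel(s,[.561,-.29,.2],yaw-.8))
```

```text
9.0 [0.47478969 0.37417057 0.20638751] 0.614001972935509 [-0.45311147  0.7721911  -0.52178051  1.67764717  0.49390941  0.8246763
 -0.78583507]
0 [[-10.732, -3.071, 0.098], [0.007, -0.017, 19.027]]
180 [[-10.732, -3.071, 0.098], [0.015, 0.006, -10.973]]
```

View pics/w4.png

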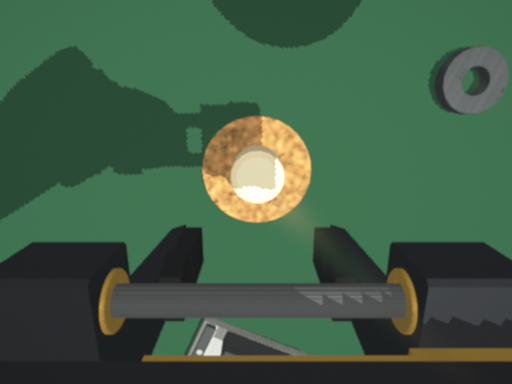

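View pics/s4.png

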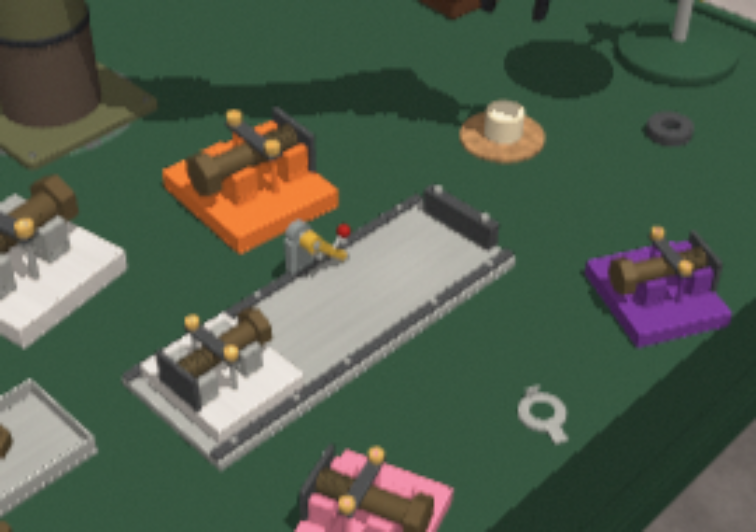

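Run:
```python
from plant import r, eyes
from h import *
cm=eyes.camera_model('top')
print('bolt top',ray(cm,403,162,.1),'base',ray(cm,391,171,0),'tray',ray(cm,349,195,.022),ray(cm,383,229,.022))
s=r.get_state(); print(rel(s,[.561,-.28,.2],179.2))
```

```text
bolt top [ 0.62922832 -0.46523389  0.1       ] base [ 0.62508161 -0.46449892  0.        ] tray [ 0.53394368 -0.31266547  0.022     ] [ 0.42425719 -0.42078338  0.022     ]
[[-10.567, -2.987, 0.093], [-0.027, -0.001, -10.971]]
```

Request:
servo_tool(deltas=[{"dx": -0.8,"dy": -0.2,"dz": 0,"ax": 0,"ay": 0,"az": -1.1,"hand": 20},{"dx": -1.7,"dy": -0.5,"dz": 0,"ax": 0,"ay": 0,"az": -2.2,"hand": 0},{"dx": -2.6,"dy": -0.75,"dz": 0,"ax": 0,"ay": 0,"az": -3.3,"hand": 0},{"dx": -3.5,"dy": -1.0,"dz": 0,"ax": 0,"ay": 0,"az": -4.4,"hand": 0},{"dx": -4.4,"dy": -1.25,"dz": 0,"ax": 0,"ay": 0,"az": -5.5,"hand": 0},{"dx": -5.3,"dy": -1.5,"dz": 0,"ax": 0,"ay": 0,"az": -6.6,"hand": 0},{"dx": -6.2,"dy": -1.75,"dz": 0,"ax": 0,"ay": 0,"az": -7.7,"hand": 0},{"dx": -7.1,"dy": -2.0,"dz": 0,"ax": 0,"ay": 0,"az": -8.8,"hand": 0},{"dx": -8.0,"dy": -2.25,"dz": 0,"ax": 0,"ay": 0,"az": -9.9,"hand": 0},{"dx": -8.9,"dy": -2.5,"dz": 0,"ax": 0,"ay": 0,"az": -10.97,"hand": 0}], newtons=10)

```text
clock: 10.35
tool_pos: [0.5478, -0.1775, 0.2039]
eef_rot: [0.005, 1.0, 0.001, -0.001]
contact_force: [1.2, 0.8, -0.0]
opening: 0.005
```

Run:
```python
from plant import r, eyes
from h import *
s=r.get_state(); print(s['tool_pos'],s['eef_rot'],s['opening'],s['q']); print(rel(s,[.561,-.28,.18],179.2))
```

```text
[ 0.54779232 -0.17747454  0.203879  ] [ 4.98986725e-03  9.99986225e-01  6.49738797e-04 -1.49282103e-03] 0.004977065771060759 [ 0.72276562  0.84604712 -0.89823613  1.75370938  0.79832567  0.95498693
  1.05214874]
[[-0.238, -1.707, 0.395], [0.012, -0.029, 0.038]]
```

Request:
servo_tool(deltas=[{"dx": -0.1,"dy": -0.8,"dz": 0,"ax": 0,"ay": 0,"az": 0,"hand": 0},{"dx": -0.22,"dy": -1.7,"dz": 0,"ax": 0,"ay": 0,"az": 0,"hand": 0},{"dx": -0.22,"dy": -1.7,"dz": 0,"ax": 0,"ay": 0,"az": 0,"hand": 0},{"dx": -0.22,"dy": -1.7,"dz": 0,"ax": 0,"ay": 0,"az": 0,"hand": 0}])

```text
clock: 10.85
tool_pos: [0.5597, -0.2769, 0.2042]
eef_rot: [0.007, 1.0, 0.001, -0.001]
contact_force: [-0.1, 0.6, 0.3]
opening: 0.005
```

Run:
```python
from plant import r, eyes
from h import *
s=r.get_state(); print(s['tool_pos'],s['eef_rot'],s['contact_force']); print(rel(s,[.561,-.275,.067],179.2))
p,d=eyes.snapshot('wrist'); cv2.imwrite('pics/w5.png',p[:,:,::-1])
p,d=eyes.snapshot('scene'); cv2.imwrite('pics/s5.png',cv2.resize(p[100:290,100:370,::-1],None,fx=2.8,fy=2.8))
```

```text
[ 0.55972422 -0.27688458  0.2042496 ] [ 0.00664899  0.99997667  0.00108371 -0.00113179] [-0.05018197  0.55478646  0.34988946]
[[-0.026, 0.027, 2.288], [0.021, -0.022, 0.006]]
```

View pics/w5.png

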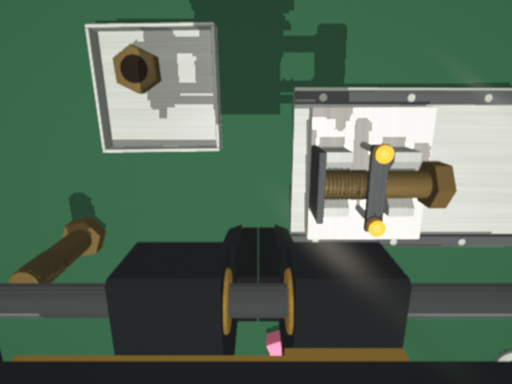

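View pics/s5.png

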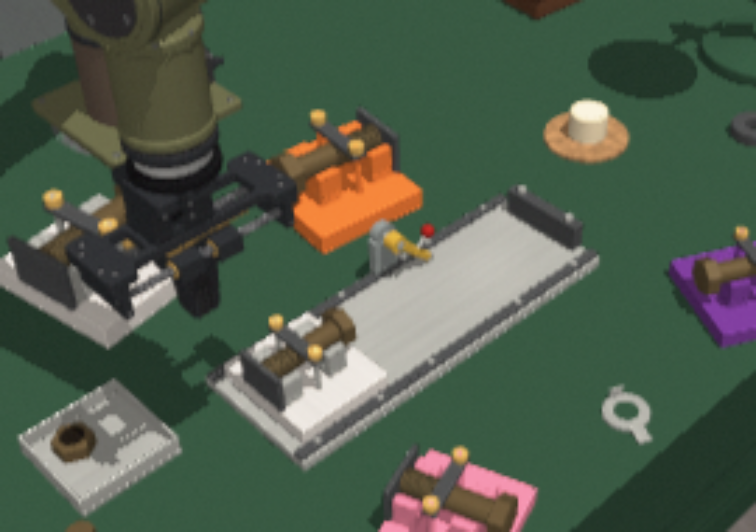

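Run:
```python
from plant import r, eyes
from h import *
cm=eyes.camera_model('wrist')
for a,z in [((313,148),.074),((315,222),.074),((437,104),.032),((308,106),.032),((309,239),.032),((420,239),.032),((323,98),.018),((362,242),.018),((488,98),.018),((462,242),.018)]: print(a,ray(cm,*a,z).round(4))
```

```text
(313, 148) [ 0.5285 -0.2324  0.074 ]
(315, 222) [ 0.5901 -0.2286  0.074 ]
(437, 104) [ 0.4975 -0.1181  0.032 ]
(308, 106) [ 0.498 -0.231  0.032]
(309, 239) [ 0.6247 -0.226   0.032 ]
(420, 239) [ 0.6259 -0.117   0.032 ]
(323, 98) [ 0.4915 -0.2154  0.018 ]
(362, 242) [ 0.6351 -0.1689  0.018 ]
(488, 98) [ 0.493  -0.0648  0.018 ]
(462, 242) [ 0.6362 -0.0656  0.018 ]
```

Request:
servo_tool(deltas=[{"dx": 0,"dy": -0.05,"dz": 0.7,"ax": 0,"ay": 0,"az": 0,"hand": 0},{"dx": 0,"dy": -0.05,"dz": 1.4,"ax": 0,"ay": 0,"az": 0,"hand": 0},{"dx": 0,"dy": -0.05,"dz": 2.0,"ax": 0,"ay": 0,"az": 0,"hand": 0},{"dx": 0,"dy": -0.05,"dz": 2.29,"ax": 0,"ay": 0,"az": 0,"hand": 0},{"dx": 0,"dy": -0.05,"dz": 2.29,"ax": 0,"ay": 0,"az": 0,"hand": 0},{"dx": 0,"dy": -0.05,"dz": 2.29,"ax": 0,"ay": 0,"az": 0,"hand": 0}])

```text
clock: 11.7
tool_pos: [0.5615, -0.2806, 0.07]
eef_rot: [0.007, 1.0, -0.0, 0.001]
contact_force: [0.5, -0.7, 0.0]
opening: 0.005
```

Run:
```python
from plant import r, eyes
from h import *
s=r.get_state(); print(s['tool_pos'],s['eef_rot'],s['contact_force']); print(rel(s,[.5598,-.25,.067],179.3))
p,d=eyes.snapshot('scene'); cv2.imwrite('pics/s6.png',cv2.resize(p[150:290,130:330,::-1],None,fx=3.8,fy=3.8))
```

```text
[ 0.56154891 -0.28056377  0.07003325] [ 6.74327088e-03  9.99976508e-01 -1.74236201e-04  1.21751103e-03] [ 0.51053198 -0.6868125   0.01743864]
[[0.036, 0.509, 0.05], [-0.003, 0.023, -0.012]]
```

View pics/s6.png

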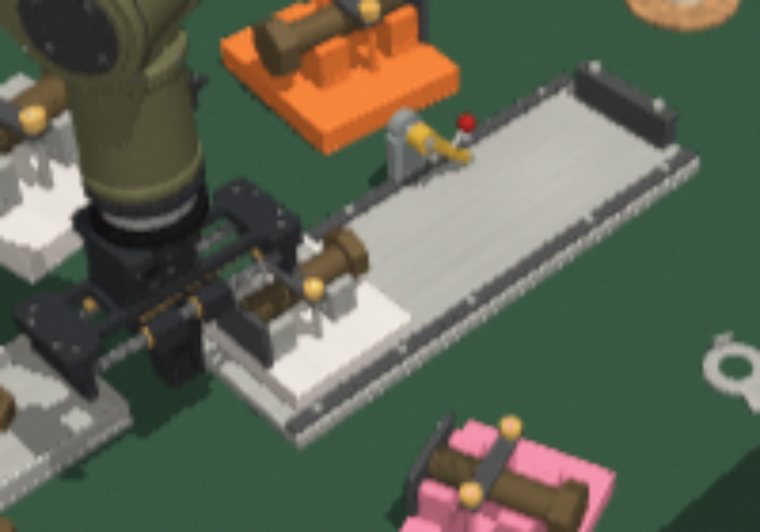

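Request:
servo_tool(deltas=[{"dx": 0.02,"dy": 0.3,"dz": 0.05,"ax": 0,"ay": 0,"az": 0,"hand": 0},{"dx": 0.02,"dy": 0.45,"dz": 0.05,"ax": 0,"ay": 0,"az": 0,"hand": 0},{"dx": 0.02,"dy": 0.52,"dz": 0.05,"ax": 0,"ay": 0,"az": 0,"hand": 0},{"dx": 0.02,"dy": 0.58,"dz": 0.05,"ax": 0,"ay": 0,"az": 0,"hand": 0},{"dx": 0.02,"dy": 0.65,"dz": 0.05,"ax": 0,"ay": 0,"az": 0,"hand": 0},{"dx": 0.02,"dy": 0.8,"dz": 0.05,"ax": 0,"ay": 0,"az": 0,"hand": 0},{"dx": 0.02,"dy": 1.0,"dz": 0.05,"ax": 0,"ay": 0,"az": 0,"hand": 0},{"dx": 0.02,"dy": 1.2,"dz": 0.05,"ax": 0,"ay": 0,"az": 0,"hand": 0}])

```text
clock: 12.75
tool_pos: [0.5602, -0.2127, 0.0658]
eef_rot: [0.009, 1.0, -0.003, -0.0]
contact_force: [-0.4, -6.5, 2.9]
opening: 0.005
```

Run:
```python
from plant import r, eyes
from h import *
s=r.get_state(); print(s['tool_pos'],s['eef_rot'],s['contact_force'])
p,d=eyes.snapshot('scene'); cv2.imwrite('pics/s7.png',cv2.resize(p[150:290,130:330,::-1],None,fx=3.8,fy=3.8))
```

```text
[ 0.56016613 -0.21268881  0.06577733] [ 8.82548398e-03  9.99956522e-01 -3.01076487e-03 -7.05201758e-06] [-0.35790468 -6.45623057  2.86243578]
```

View pics/s7.png

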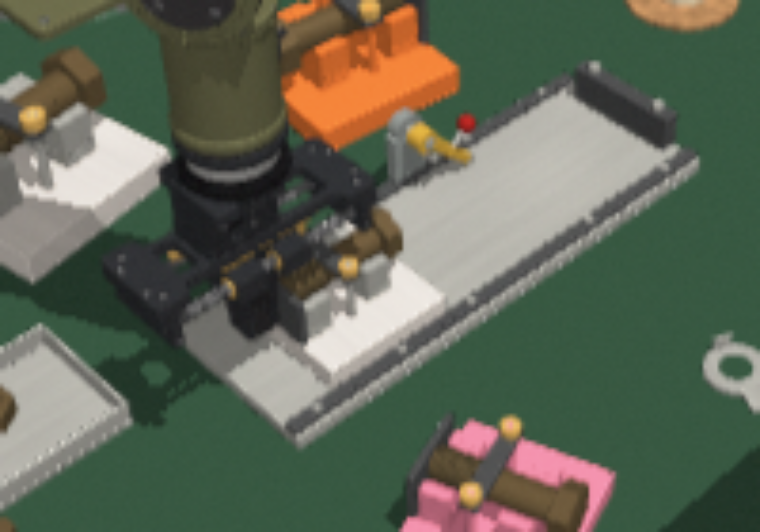

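Request:
servo_tool(deltas=[{"dx": 0,"dy": 0.3,"dz": 0,"ax": 0,"ay": 0,"az": 0,"hand": 0},{"dx": 0,"dy": 0.6,"dz": 0,"ax": 0,"ay": 0,"az": 0,"hand": 0},{"dx": 0,"dy": 0.9,"dz": 0,"ax": 0,"ay": 0,"az": 0,"hand": 0},{"dx": 0,"dy": 1.2,"dz": 0,"ax": 0,"ay": 0,"az": 0,"hand": 0},{"dx": 0,"dy": 1.5,"dz": 0,"ax": 0,"ay": 0,"az": 0,"hand": 0},{"dx": 0,"dy": 1.8,"dz": 0,"ax": 0,"ay": 0,"az": 0,"hand": 0},{"dx": 0,"dy": 2.1,"dz": 0,"ax": 0,"ay": 0,"az": 0,"hand": 0},{"dx": 0,"dy": 2.3,"dz": 0,"ax": 0,"ay": 0,"az": 0,"hand": 0}])

```text
clock: 13.8
tool_pos: [0.5624, -0.0742, 0.0657]
eef_rot: [0.008, 1.0, -0.003, -0.0]
contact_force: [0.7, -9.1, 4.8]
opening: 0.003
```

Run:
```python
from plant import r, eyes
from h import *
s=r.get_state(); print(s['tool_pos'],s['eef_rot'],s['contact_force'])
p,d=eyes.snapshot('scene'); cv2.imwrite('pics/s8.png',cv2.resize(p[130:270,150:350,::-1],None,fx=3.8,fy=3.8))
```

```text
[ 0.56237324 -0.07415795  0.06573051] [ 8.29903297e-03  9.99960555e-01 -3.16368077e-03 -6.84008857e-05] [ 0.74952482 -9.08330702  4.7764396 ]
```

View pics/s8.png

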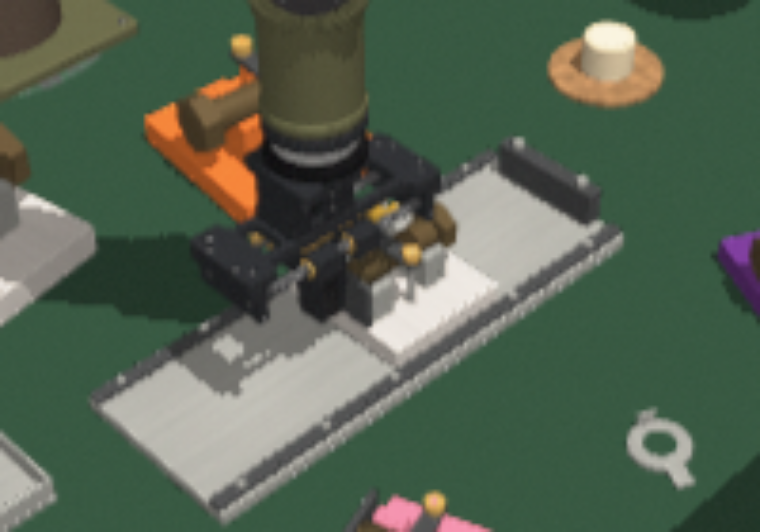

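Request:
servo_tool(deltas=[{"dx": 0,"dy": 0.2,"dz": 0,"ax": 0,"ay": 0,"az": 0,"hand": 0},{"dx": 0,"dy": 0.4,"dz": 0,"ax": 0,"ay": 0,"az": 0,"hand": 0},{"dx": 0.01,"dy": 0.6,"dz": 0,"ax": 0,"ay": 0,"az": 0,"hand": 0},{"dx": 0.01,"dy": 0.8,"dz": 0,"ax": 0,"ay": 0,"az": 0,"hand": 0},{"dx": 0.01,"dy": 1.0,"dz": 0,"ax": 0,"ay": 0,"az": 0,"hand": 0},{"dx": 0.02,"dy": 1.2,"dz": 0,"ax": 0,"ay": 0,"az": 0,"hand": 0},{"dx": 0.02,"dy": 1.4,"dz": 0,"ax": 0,"ay": 0,"az": 0,"hand": 0},{"dx": 0.02,"dy": 1.5,"dz": 0,"ax": 0,"ay": 0,"az": 0,"hand": 0}])

```text
clock: 14.85
tool_pos: [0.5625, 0.0154, 0.0657]
eef_rot: [0.008, 1.0, -0.003, -0.0]
contact_force: [0.6, -10.7, 8.3]
opening: 0.008
```

Run:
```python
from plant import r, eyes
from h import *
s=r.get_state(); print(s['clock'],s['tool_pos'],s['eef_rot'],s['contact_force'])
p,d=eyes.snapshot('scene'); cv2.imwrite('pics/s9.png',cv2.resize(p[130:270,180:330,::-1],None,fx=4,fy=4))
p,d=eyes.snapshot('wrist'); cv2.imwrite('pics/w9.png',p[:,:,::-1])
```

```text
14.85 [0.56253447 0.01539414 0.065701  ] [ 8.48760676e-03  9.99958155e-01 -3.41302520e-03 -2.82580147e-05] [  0.55840239 -10.69818708   8.31381802]
```

View pics/s9.png

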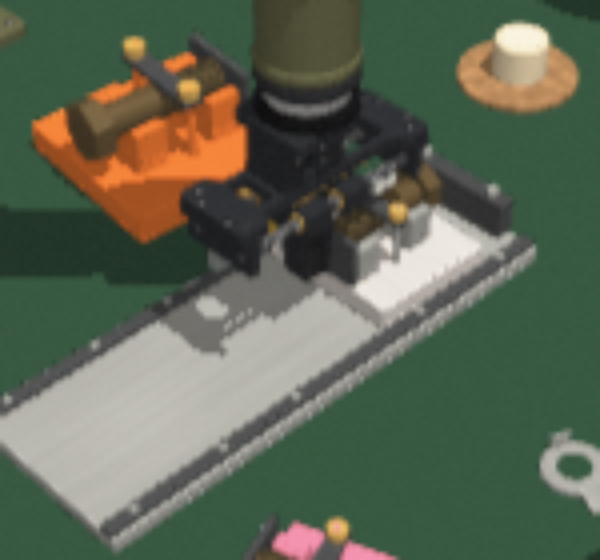

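View pics/w9.png

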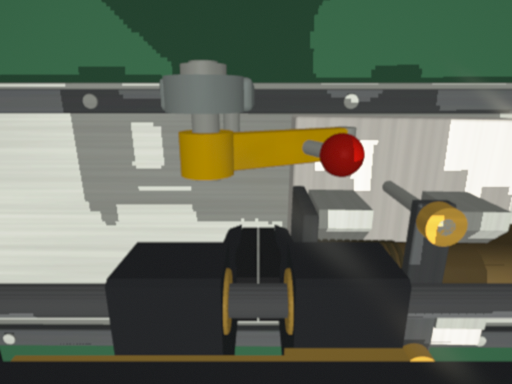

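Request:
servo_tool(deltas=[{"dx": 0,"dy": 0.1,"dz": 0,"ax": 0,"ay": 0,"az": 0,"hand": 0},{"dx": 0,"dy": 0.2,"dz": 0,"ax": 0,"ay": 0,"az": 0,"hand": 0},{"dx": 0,"dy": 0.28,"dz": 0,"ax": 0,"ay": 0,"az": 0,"hand": 0},{"dx": 0,"dy": 0.33,"dz": 0,"ax": 0,"ay": 0,"az": 0,"hand": 0},{"dx": 0,"dy": 0.33,"dz": 0,"ax": 0,"ay": 0,"az": 0,"hand": 0}])

```text
clock: 15.58
tool_pos: [0.5629, 0.0344, 0.0657]
eef_rot: [0.009, 1.0, -0.004, -0.0]
contact_force: [-0.1, -8.9, 6.5]
opening: -0.0
```

Run:
```python
from plant import r, eyes
from h import *
s=r.get_state(); print(s['clock'],s['tool_pos'],s['eef_rot'],s['contact_force'])
p,d=eyes.snapshot('wrist'); cv2.imwrite('pics/w10.png',p[:,:,::-1])
```

```text
15.575 [0.56285055 0.03438771 0.06567229] [ 8.78985118e-03  9.99954260e-01 -3.77033574e-03 -4.45234716e-05] [-0.12315313 -8.94757481  6.47529147]
```

View pics/w10.png

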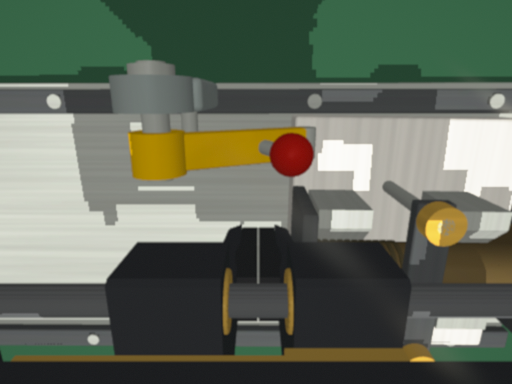

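Request:
servo_tool(deltas=[{"dx": 0,"dy": 0.05,"dz": 0,"ax": 0,"ay": 0,"az": 0,"hand": 0},{"dx": 0,"dy": 0.09,"dz": 0,"ax": 0,"ay": 0,"az": 0,"hand": 0},{"dx": 0,"dy": 0.11,"dz": 0,"ax": 0,"ay": 0,"az": 0,"hand": 0},{"dx": 0,"dy": 0.11,"dz": 0,"ax": 0,"ay": 0,"az": 0,"hand": 0}])

```text
clock: 16.12
tool_pos: [0.5629, 0.0403, 0.0657]
eef_rot: [0.009, 1.0, -0.004, -0.0]
contact_force: [0.3, -9.7, 8.8]
opening: 0.01
```

Run:
```python
from plant import r, eyes
from h import *
s=r.get_state(); print(s['clock'],s['tool_pos'],s['eef_rot'],s['contact_force'])
p,d=eyes.snapshot('wrist'); cv2.imwrite('pics/w11.png',p[:,:,::-1])
```

```text
16.125 [0.56294246 0.0403232  0.06568188] [ 9.01826461e-03  9.99950155e-01 -4.28381542e-03 -8.69329832e-05] [ 0.31063371 -9.66852367  8.8078805 ]
```

View pics/w11.png

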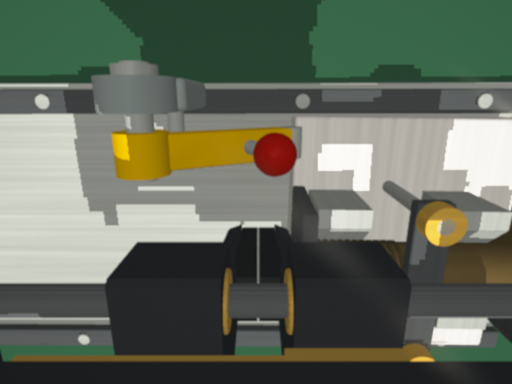

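Request:
servo_tool(deltas=[{"dx": 0,"dy": 0.03,"dz": 0,"ax": 0,"ay": 0,"az": 0,"hand": 0},{"dx": 0,"dy": 0.06,"dz": 0,"ax": 0,"ay": 0,"az": 0,"hand": 0},{"dx": 0,"dy": 0.06,"dz": 0,"ax": 0,"ay": 0,"az": 0,"hand": 0},{"dx": 0,"dy": 0.06,"dz": 0,"ax": 0,"ay": 0,"az": 0,"hand": 0}])

```text
clock: 16.68
tool_pos: [0.563, 0.0443, 0.0657]
eef_rot: [0.009, 1.0, -0.004, -0.0]
contact_force: [-0.7, -10.0, 7.5]
opening: 0.007
```

Run:
```python
from plant import r, eyes
from h import *
s=r.get_state(); print(s['clock'],s['tool_pos'],s['eef_rot'],s['contact_force'])
p,d=eyes.snapshot('wrist'); cv2.imwrite('pics/w12.png',p[:,:,::-1])
```

```text
16.675 [0.56300925 0.04426038 0.06570046] [ 8.95900154e-03  9.99952129e-01 -3.93377754e-03 -4.06891291e-05] [ -0.65084169 -10.04785586   7.45507569]
```

View pics/w12.png

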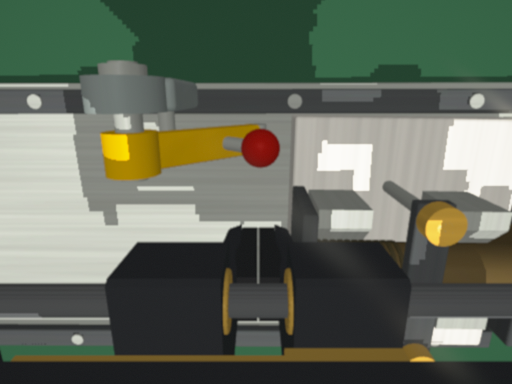

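Request:
servo_tool(deltas=[{"dx": 0,"dy": -0.1,"dz": 0,"ax": 0,"ay": 0,"az": 0,"hand": 0},{"dx": -0.1,"dy": -0.3,"dz": 0,"ax": 0,"ay": 0,"az": 0,"hand": 0},{"dx": -0.1,"dy": -0.5,"dz": 0,"ax": 0,"ay": 0,"az": 0,"hand": 0},{"dx": -0.1,"dy": -0.5,"dz": -0.5,"ax": 0,"ay": 0,"az": 0,"hand": 0},{"dx": -0.1,"dy": -0.5,"dz": -1.2,"ax": 0,"ay": 0,"az": 0,"hand": 0},{"dx": -0.1,"dy": -0.5,"dz": -2.0,"ax": 0,"ay": 0,"az": 0,"hand": 0},{"dx": -0.1,"dy": -1.2,"dz": -2.5,"ax": 0,"ay": 0,"az": 0,"hand": 0},{"dx": -0.1,"dy": -2.0,"dz": -2.5,"ax": 0,"ay": 0,"az": 0,"hand": 0},{"dx": -0.1,"dy": -2.2,"dz": -2.5,"ax": 0,"ay": 0,"az": 0,"hand": 0},{"dx": -0.1,"dy": -2.2,"dz": -2.5,"ax": 0,"ay": 0,"az": 0,"hand": 0}])

```text
clock: 17.98
tool_pos: [0.5664, -0.0838, 0.2151]
eef_rot: [0.008, 1.0, 0.0, -0.0]
contact_force: [0.2, 0.3, -0.7]
opening: -0.001
```

Run:
```python
from plant import r, eyes
from h import *
s=r.get_state(); print(s['clock'],s['tool_pos'],s['contact_force'])
p,d=eyes.snapshot('wrist'); cv2.imwrite('pics/w13.png',p[:,:,::-1])
p,d=eyes.snapshot('scene'); cv2.imwrite('pics/s13.png',cv2.resize(p[130:250,190:340,::-1],None,fx=4.8,fy=4.8,interpolation=2))
```

```text
17.975 [ 0.56636204 -0.08375532  0.21508737] [ 0.24232514  0.33763846 -0.67891654]
```

View pics/w13.png

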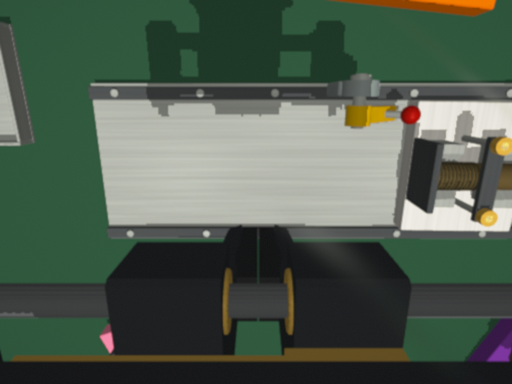

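View pics/s13.png

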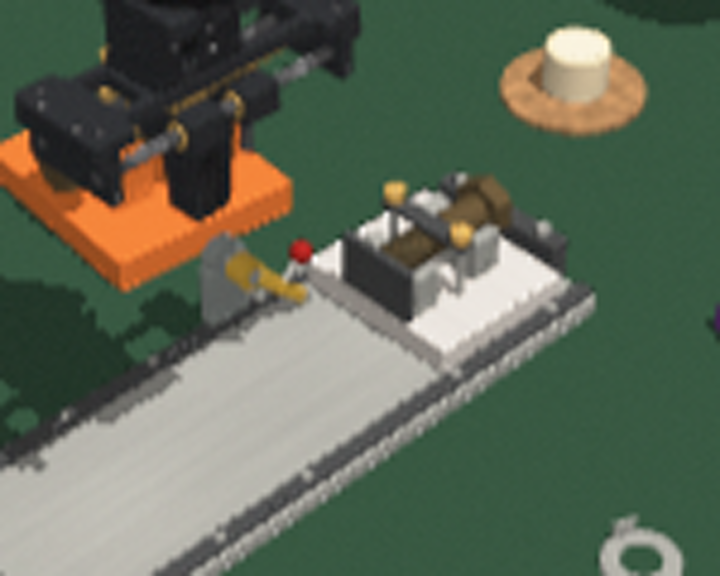

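Run:
```python
from plant import r, eyes
from h import *
p,d=eyes.snapshot('scene'); b=p[:,:,::-1].copy(); a=cv2.imread('pics/scene0.png')
for im in (a,b):
    h=cv2.cvtColor(im,cv2.COLOR_BGR2HSV); c=(slice(172,205),slice(225,265))
    y=(h[...,0]>18)&(h[...,0]<30)&(h[...,1]>120)&(h[...,2]>90); k=((h[...,0]<6)|(h[...,0]>174))&(h[...,1]>150)&(h[...,2]>80)
    for m in (y,k):
        v,u=np.nonzero(m[c]); print(len(v),u.min()+225,u.max()+225,v.min()+172,v.max()+172,(u.mean()+225).round(2),(v.mean()+172).round(2))
v=np.hstack([cv2.resize(i[165:215,215:280],None,fx=6,fy=6,interpolation=2) for i in (a,b)]); cv2.imwrite('pics/cmp.png',v)
```

```text
73 237 253 182 192 244.03 187.23
17 250 254 180 184 252.35 182.0
70 237 253 183 192 244.17 187.34
18 250 254 180 184 252.28 181.89
```

View pics/cmp.png

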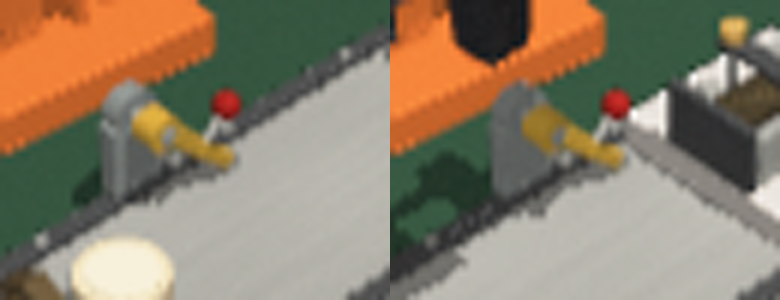

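The catch's knob and arm sit at the same pixels as at the start (knob 252,182, within 0.2 px), so it hangs fully down. The carrier's rear edge is beyond its nose, and the robot touches nothing.

Run:
```python
from plant import r
print(r.finish_job())
```

```text
the job is handed in; nothing more can be done
None
```

I did the whole job in the order asked and handed it in at about 18 s on the robot's clock. I lifted the cream puck off the slideway and stood it on its cork pad. Then I pushed the white carrier along by its backplate with closed fingers until its own front edge raised the catch and the catch fell behind it.

- **Puck:** the pictures show it standing upright in about the middle of the pad.
- **Catch:** it hangs exactly where it did at the start. The knob is within about 0.2 pixel and the arm within 0.2 pixel of the first picture. The carrier's rear edge lies just beyond the nose.
- **Forces:** the push took about 10 N along the lane, with up to about 9 N vertically. The gripper stayed clear of the catch in every wrist picture.
- **Clear of everything:** the arm stood free above the slideway at the end, with a force reading under 1 N.
- **Other things on the table:** the pictures I took show nothing out of place, but I did not measure each item again at the end.

No check failed. The only disagreement was in the raw camera depths, which differed by about 10 mm between the scene and top views. I used ray positions instead, which agreed to about 2 mm for the puck and the pad.

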